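Turn the circuit board over in its bench holder

TASK

Turn the circuit board over in its rotating holder so that the solder side faces up and the board lies level, ready for soldering. Push it round gently with the fingertips, without gripping it or pressing on its components, and leave the holder standing where it is and the other things on the bench alone.

Things in the scene. Friction and masses are not known exactly. Their poses are not given: they have to be found in the camera images.
- holder: Loose holder for circuit boards, 1.6 kg: a rail between two feet (130 mm in x, 30 mm in y), an upright post (28 x 14 mm, top at 132 mm) at y = +113 and -113 mm, a black brake knob outside one, a red-tipped plunger outside the other; 300 mm overall in y. Origin: centre of its underside; x away from the robot, y from post to post, z up. Not fastened: it slides if shoved.
- board: Green circuit board, 120 (x) by 168 (y) by 2.4 mm, its short edges in black jaws (76 mm in x, 14 mm thick). It turns all the way round about its y axis, 120 mm above the bench along the holder's y; a brake (0.08 N m) keeps it at any angle: 2 N on a long edge turns it. Origin: board centre. z points out of the component side: up at the start, within 0.4 rad. A positive turn sends the +x edge down.
- components: The parts on the board's component (+z) face, all within 34 mm of its y axis: blue capacitors 24 mm tall (within 22 mm of the axis), black finned heat sink 18 mm and yellow transformer 22 mm (within 27 mm), the rest up to 12 mm. The outer 26 mm along each long edge is bare on both faces. Same origin and axes as the board.
- edge_near (a point): Middle of the board's long edge at board x = -60 mm: the one nearer the robot at the start.
- edge_far (a point): Middle of the board's other long edge, at board x = +60 mm: the farther one at the start.
- spool: Blue spool of solder, 60 mm diameter, 48 mm tall, standing close to the holder. Origin: centre of its underside. Bystander.
- flux: Small jar of flux with orange cap, 50 mm diameter, 42 mm tall, close to the holder. Origin: centre of its underside. Bystander.
- fan: Black cooling fan lying flat, 60 x 60 x 25 mm, close to the holder. Origin: centre of its underside. Bystander.
- multimeter: Yellow hand-held multimeter lying on its back, 160 x 78 x 38 mm, right of the holder. Origin: centre of its underside. Bystander.
- screwdriver: Screwdriver with red handle, 170 mm long, lying left of the holder. Origin: under its middle. Bystander.
- alcohol: Pale dispenser bottle with steel top, 68 mm diameter, 143 mm tall, standing at the left. Origin: centre of its underside. Bystander.

How it is judged:
By the outcome, as a careful person would: the job done as asked, in the order asked, and still so for the second after the job is handed in, with the robot touching nothing.
It also fails if it takes over 58 s, if anything falls off the work surface, if the arm or the gripper's body presses on something with over 40 N, if the wrist force passes 120 N, or if a joint passes its speed limit or range.

ROBOT

A 7-joint arm with a two-finger parallel gripper is mounted at the origin on the work surface. World frame = base frame: x ahead of the robot, y to its left, z up, the work surface at z = 0. Lengths are in m, angles in degrees, forces in N, time in s.
With the tool pointing down it reaches from about 0.425 to 0.95 m from the base axis. Payload 16.7 kg.
Tool frame: the origin (TCP) lies midway between the tips of the shut fingers; the grasp point (between the pads) lies 19 mm behind it; z points along the fingers, y is the line along which they close (so a half turn about z gives the same grasp; the last joint's range is limited). The gripper opens to 94 mm and grips with 3 to 60 N. Pads are 16 mm wide; open, the fingers measure 119 mm over their backs; the gripper's body (75 mm by 177 mm) begins 78 mm behind the grasp point.
Start: joints at [-8.566, 24.414, 4.234, 92.017, -1.954, 63.644, -3.845], TCP at [0.675, -0, 0.205] pointing down, gripper open.
Joint ranges: [-163.25, 163.25], [-28.42, 122.38], [-70.27, 78.77], [12.13, 141.07], [-58.53, 238.53], [9.26, 117.41], [-156.51, 156.51]. Speed limits (degrees/s): [108.29, 108.29, 136.94, 136.94, 172.46, 172.46, 172.46].

INTERFACE

Orientations are given as [roll, pitch, yaw] about the fixed x, y, z axes, in that order (R = Rz(yaw) Ry(pitch) Rx(roll)).
In Python, from plant import sense, optics, job gives the robot as it stands. The module is installed in compiled form; this text tells all that it offers.
- The arm moves only by the tool arm_command, never from a script. Its argument "steps" is a list of rows, each a list of 6 numbers: the shift along the tool's x, y, z in cm, then the turn, a rotation vector about the tool's x, y, z in rad. In form: [[x, y, z, ax, ay, az], ...]. A call has 1 to 5 rows; each row shifts and turns the commanded pose from where the row before left it, along the tool's axes as they then stand; what a row does not reach is not made up. A row lasts 1/12 s, in which the tool goes at most 41.7 mm and 7.16 degrees, less where a joint would pass 70% of its speed; a pose out of reach is approached as far as the arm can. A call with a gripper value outside its range is refused whole. "gripper" is the gripper command: -1 is fully open, 1 is shut, values between are in proportion, set as the call begins (left out, the last holds). The fingers move at their own pace and stop on an object; "force" is the grip in N (left out, the last holds). Time passes only in rows, so rows that do not move let the fingers close. It gives the time, the measured TCP pose, the force, the opening and the grip force at its end, in the units of the state.
- sense(): the state, without advancing time (a new reading comes with each control period).
- optics.camera(name): name is "scene" or "side" or "wrist"; returns a dict with "frame" (384x512x3 uint8, red, green, blue), "camera_matrix" (3x3 intrinsics, pixels), "origin" and "rotation" of the camera in the world. Camera axes: x right, y down, z forward; pixel columns grow to the right and rows downward; lengths in m; the calibration is good to about 2 mm. A picture is of the moment at which its call begins. There is no depth.
- job.close_job(): hands the job in; it is judged then, once.
The state is a dict: "time": time; "qpos": joint angles; "joint_velocities": joint speeds; "joint_efforts": joint torques, N m; "tool_pos": TCP position; "tool_rot": TCP orientation; "force": force on the tool from outside, world axes, zero at the start; "torque": the same for the moment, N m; "finger_gap": opening from 0.0 (shut) to 1.0 (fully open); "finger_force": force on a finger pad.
Only numpy, scipy, OpenCV 4.12 (cv2) and the standard library are available. Lean on these libraries where they do the work, as an engineer would, in place of code of your own. Each camera call takes 0.05 s, during which the arm holds its last target. There are 200 camera calls.

## Working session

There is one attempt and no reset: what is moved stays moved. The work goes in short steps, Python scripts to look and compute and a tool call to move; the robot and the scene stay as the last step left them, time stands still between calls to the robot, and variables do not carry over. Pictures are saved under pics/ and viewed, at most 10 in all, crops included, and the job is handed in when it is done.

Besides the shell and the picture viewer there is one more tool, called as name(argument=value, ...), one argument or row to a line, values as JSON. arm_command: Moves the arm, as the interface text tells. Its arguments: {"type":"object","properties":{"steps":{"type":"array"},"gripper":{"type":"number"},"force":{"type":"number"}},"required":["steps"]}

```bash
mkdir -p pics; cat > h.py <<'E'
import cv2,numpy as np
from plant import sense,optics,job
def snap(n,f):
    c=optics.camera(n); cv2.imwrite('pics/'+f,c['frame'][:,:,::-1]); return c
E
python3 - <<'E'
from h import *
import pickle
d={n:snap(n,n+'0.png') for n in('scene','side','wrist')}
pickle.dump(d,open('c0.pkl','wb'))
for n in d: print(n,d[n]['camera_matrix'].tolist(),d[n]['origin'],d[n]['rotation'].tolist())
cv2.imwrite('pics/both0.png',cv2.vconcat([cv2.imread('pics/scene0.png')]))
s=sense();print(s)
E
```

```text
scene [[494.0481195711517, 0.0, 254.6204668765163], [0.0, 494.0481195711517, 188.2134204886515], [0.0, 0.0, 1.0]] [ 1.37150667 -0.08052031  1.02681964] [-139.19870564137915, -0.347704824908951, 86.83208668232973]
side [[411.48720016009605, 0.0, 253.93011138131226], [0.0, 411.48720016009605, 190.89628804436703], [0.0, 0.0, 1.0]] [-0.06497294 -0.73054156  0.90876316] [-130.04624390062884, 0.2795803939555775, -41.926474323795]
wrist [[343.03737279867977, 0.0, 255.79703173424093], [0.0, 343.03737279867977, 193.9360547824558], [0.0, 0.0, 1.0]] [0.67611217 0.07632309 0.3840458 ] [164.83191574655365, 0.027957479501987324, -0.048465565188239614]
{'time': 0.15, 'qpos': array([-8.56581615, 24.44120157,  4.23327721, 92.04150136, -1.95580944,
       63.64357623, -3.84462614]), 'joint_velocities': array([ 0.02719567, -0.08976497, -0.05519261, -0.08054247, -0.11237677,
        0.0669843 ,  0.08887855]), 'joint_efforts': array([ 3.71428541e-03, -9.36296225e+01,  3.66915867e+00, -4.54431260e+01,
       -4.87569754e-02,  1.79132586e-02,  2.30669798e-05]), 'tool_pos': array([ 6.74679295e-01, -2.74604059e-05,  2.04957708e-01]), 'tool_rot': array([-1.79945941e+02,  2.25141169e-03,  8.99958604e+01]), 'force': array([-0.72253653, -0.51207294, -0.58781681]), 'torque': array([-0.03802037, -0.02233311, -0.01985066]), 'finger_force': 0.0, 'finger_gap': 1.0003143407167154}
```

View pics/scene0.png

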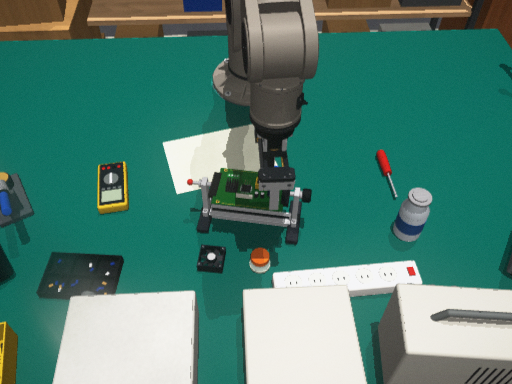

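View pics/side0.png

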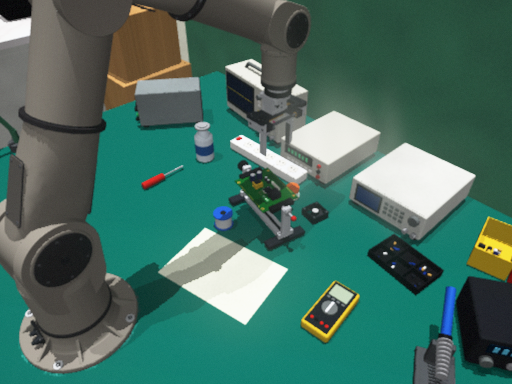

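The scene view shows the holder below the gripper, with the red plunger at (190,182) and the knob at (306,196). The flux is at (260,260) and the fan at (211,258). The side view shows the spool at (223,217), on the robot's side of the holder. Next I'll zoom in.

```bash
python3 - <<'E'
from h import *
a=cv2.imread('pics/scene0.png')[140:260,175:325]; b=cv2.imread('pics/side0.png')[145:265,200:350]; w=cv2.imread('pics/wrist0.png')
r=lambda i,s:cv2.resize(i,None,fx=s,fy=s,interpolation=cv2.INTER_CUBIC)
top=cv2.hconcat([r(a,2.66)[:300],r(b,2.66)[:300]])
c=r(w,.78)[:300]; top=top[:, :798]
out=np.zeros((600,798,3),np.uint8); out[:top.shape[0],:top.shape[1]]=top; out[300:300+c.shape[0],:c.shape[1]]=c
cv2.imwrite('pics/m1.png',cv2.hconcat([r(a,2.66),r(b,2.66)])); 
E
```

```text
(no output)
```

View pics/m1.png

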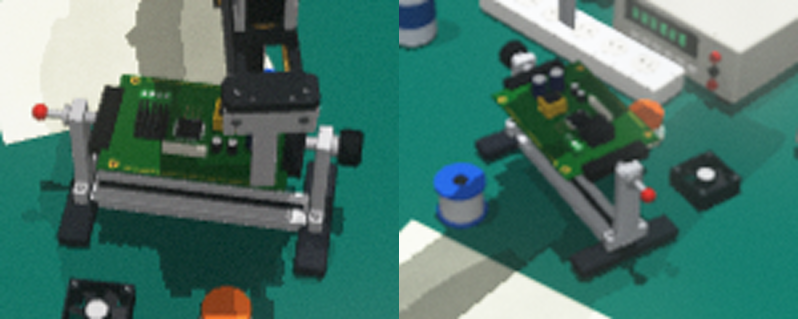

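View pics/wrist0.png

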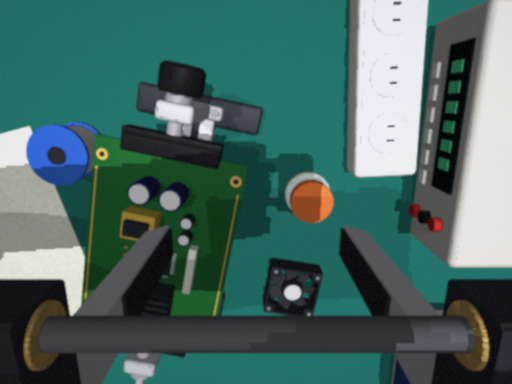

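The wrist view shows the board's +y corners at (94,136) and (248,167), with the knob jaw at the top. The spool is on the left at (58,155), the flux at (310,195) and the fan at (293,290). Next I'll fit the holder pose and tilt from corners in all three views.

```bash
cat >> h.py <<'E'
from scipy.spatial.transform import Rotation as R
from scipy.optimize import least_squares
def rot(c): return R.from_euler('xyz',c['rotation'],degrees=True).as_matrix()
def proj(c,P):
    q=(np.atleast_2d(P)-c['origin'])@rot(c); q=q@c['camera_matrix'].T; return q[:,:2]/q[:,2:]
def onz(c,u,z):
    d=rot(c)@np.linalg.solve(c['camera_matrix'],[u[0],u[1],1.]); return c['origin']+d*(z-c['origin'][2])/d[2]
def bpts(p,L):  # p: x,y,yaw,tilt ; board points
    return np.array([p[0],p[1],.12])+(R.from_euler('z',p[2])*R.from_euler('y',p[3])).apply(np.array(L))
E
python3 - <<'E'
from h import *
import pickle
d=pickle.load(open('c0.pkl','rb'))
x,y=.06,.084
obs=[('wrist',(-x,y,0),(94,136)),('wrist',(x,y,0),(248,167)),
('scene',(x,-y,0),(214.5,206.5)),('scene',(-x,-y,0),(220.9,168.6)),
('side',(-x,y,0),(235.3,181.1)),('side',(-x,-y,0),(262.4,210.8)),('side',(x,-y,0),(296.2,196.5)),('side',(x,y,0),(266.2,167.6))]
f=lambda p:np.concatenate([(proj(d[n],bpts(p,[L]))[0]-u) for n,L,u in obs])
for t0 in(-.3,0,.3):
  r=least_squares(f,[.6,0,-.2,t0],loss='soft_l1');print(r.x,r.cost)
print(f(r.x).reshape(-1,2).round(1))
p=r.x
for y in(.084,-.084):print(bpts(p,[(-.06,y,0),(.06,y,0)]).round(3))
print('spool top',onz(d['wrist'],(58,155),.048),'flux',onz(d['wrist'],(312,201),.042),'fan',onz(d['wrist'],(293,290),.025))
print('plunger scene',onz(d['scene'],(190,182),.12),'knob',onz(d['scene'],(306,195.5),.12), 'knob wrist',onz(d['wrist'],(181,80),.12))
print('robot-frame hold ends',[bpts([*p[:3],0],[(0,s*.15,0)]) for s in(1,-1)])
E
```

```text
[ 0.59450325 -0.04339944 -0.19805194 -0.01153668] 8.0570857356095
[ 0.59450325 -0.04339944 -0.19805196 -0.01153668] 8.057085735605623
[ 0.59450325 -0.04339944 -0.19805196 -0.01153668] 8.057085735605689
[[-0.1 -0.3]
 [-0.  -0.6]
 [-3.7 -1.8]
 [-0.5 -0.3]
 [-0.5 -1.5]
 [ 0.9  0.7]
 [ 2.1  0.3]
 [ 1.6 -0.3]]
[[0.552 0.051 0.119]
 [0.67  0.027 0.121]]
[[ 0.519 -0.114  0.119]
 [ 0.637 -0.138  0.121]]
spool top [0.48108306 0.02509625 0.048     ] flux [ 0.7342448  -0.02404862  0.042     ] fan [ 0.71941237 -0.13784068  0.025     ]
plunger scene [ 0.56222421 -0.18870592  0.12      ] knob [0.6194022  0.08992869 0.12      ] knob wrist [0.6212662  0.09115771 0.12      ]
robot-frame hold ends [array([[0.62401721, 0.10366832, 0.12      ]]), array([[ 0.56498928, -0.1904672 ,  0.12      ]])]
```

The pose fit is good: holder at (0.5945, -0.0434), yaw -11.35°, board about level.

1. **Push the far margin down** with the shut fingertips, to about 40°. This clears the parts.
2. **Push the risen near edge over** from the solder side, through to 180°.

I'll start by moving above the far margin, shutting the gripper and lining the tool up with the holder.

arm_command(
  steps=[
    [-2.67,-1.51,0,0,0,0],
    [-2.67,-1.51,0,0,0,0],
    [0,0,0,0,0,-0.1248],
    [0,0,0,0,0,-0.1248],
    [0,0,0,0,0,-0.1248],
  ],
  gripper=1,
  force=10,
)

```text
time: 0.57
tool_pos: [0.6444, -0.0539, 0.2054]
tool_rot: [-180.0, -0.0, 111.7]
force: [0.1, -0.2, 0.7]
finger_gap: 0.68
finger_force: 0.0
```

arm_command(
  steps=[
    [0,0,0,0,0,-0.1248],
    [0,0,0,0,0,-0.1248],
    [0,0,0,0,0,-0.1248],
    [0,0,0,0,0,-0.1248],
    [0,0,0,0,0,-0.1248],
  ],
)

```text
time: 0.98
tool_pos: [0.6446, -0.0534, 0.2052]
tool_rot: [-180.0, -0.0, 147.6]
force: [0.7, 0.6, 0.6]
finger_gap: 0.33
finger_force: 0.0
```

arm_command(
  steps=[
    [0,0,0,0,0,-0.1248],
    [0,0,0,0,0,-0.1248],
    [0,0,0,0,0,-0.1248],
    [0,0,0,0,0,0],
    [0,0,0,0,0,0],
  ],
)

```text
time: 1.4
tool_pos: [0.6446, -0.0536, 0.2052]
tool_rot: [180.0, -0.0, 168.4]
force: [0.5, 0.4, -0.9]
finger_gap: 0.006
finger_force: 0.0
```

arm_command(
  steps=[
    [0,0,2.5,0,0,0],
    [0,0,2.5,0,0,0],
    [0,0,1.5,0,0,0],
    [0,0,0,0,0,0],
  ],
)

```text
time: 1.73
tool_pos: [0.6428, -0.0534, 0.1371]
tool_rot: [-179.9, -0.3, 168.4]
force: [-0.6, -0.3, 0.6]
finger_gap: 0.002
finger_force: 0.0
```

```bash
python3 - <<'E'
from h import *
import pickle
d={n:snap(n,n+'1.png') for n in('scene','side','wrist')}
pickle.dump(d,open('c1.pkl','wb'))
a=cv2.imread('pics/scene1.png')[140:260,175:325]; b=cv2.imread('pics/side1.png')[145:265,200:350];w=cv2.imread('pics/wrist1.png')
r=lambda i:cv2.resize(i,(399,300),interpolation=cv2.INTER_CUBIC)
cv2.imwrite('pics/m2.png',cv2.vconcat([cv2.hconcat([r(a),r(b)]),cv2.hconcat([r(w),r(w)])]))
E
```

```text
(no output)
```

View pics/m2.png

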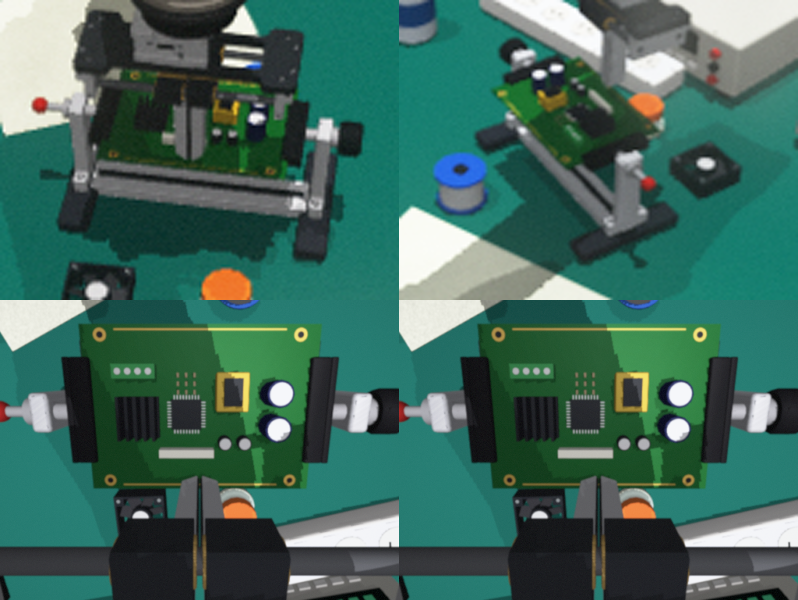

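The wrist view shows the shut fingertips over the bare far margin at (200,480), with the tool aligned to the board and clear of the pin header. Now the gentle press downward.

arm_command(
  steps=[
    [0,0,0.6,0,0,0],
    [0,0,0.6,0,0,0],
    [0,0,0.4,0,0,0],
    [0,0,0.4,0,0,0],
    [0,0,0.4,0,0,0],
  ],
)

```text
time: 2.3
tool_pos: [0.6448, -0.0534, 0.1163]
tool_rot: [180.0, 0.0, 168.6]
force: [-1.4, 0.2, 1.3]
finger_gap: 0.01
finger_force: 0.9
```

arm_command(
  steps=[
    [0,0,0.3,0,0,0],
    [0,0,0.3,0,0,0],
    [0,0,0.3,0,0,0],
    [0,0,0.3,0,0,0],
    [0,0,0.3,0,0,0],
  ],
)

```text
time: 2.72
tool_pos: [0.6448, -0.0534, 0.1012]
tool_rot: [180.0, 0.0, 168.7]
force: [-0.9, 0.5, 1.4]
finger_gap: 0.002
finger_force: 0.8
```

arm_command(
  steps=[
    [0,0,0.3,0,0,0],
    [0,0,0.3,0,0,0],
    [0,0,0.3,0,0,0],
    [0,0,0.3,0,0,0],
    [0,0,0.3,0,0,0],
  ],
)

```text
time: 3.13
tool_pos: [0.6448, -0.0534, 0.0862]
tool_rot: [-180.0, 0.0, 168.7]
force: [-0.4, -0.4, 2.3]
finger_gap: 0.007
finger_force: 0.7
```

arm_command(
  steps=[
    [0,0,0,0,0,0],
    [-0.2,0,-1.5,0,0,0],
    [-0.2,0,-2.5,0,0,0],
    [0,0,-4,0,0,0],
    [0,0,-4,0,0,0],
  ],
)

```text
time: 3.55
tool_pos: [0.6479, -0.0542, 0.2069]
tool_rot: [-180.0, -0.1, 168.7]
force: [0.8, 0.1, 0.4]
finger_gap: 0.006
finger_force: 0.0
```

```bash
python3 - <<'E'
from h import *
import pickle
d={n:snap(n,n+'2.png') for n in('scene','side','wrist')}
pickle.dump(d,open('c2.pkl','wb'))
a=cv2.imread('pics/scene2.png')[140:260,175:325]; b=cv2.imread('pics/side2.png')[145:265,200:350];w=cv2.imread('pics/wrist2.png')
r=lambda i:cv2.resize(i,(399,300),interpolation=cv2.INTER_CUBIC)
o=cv2.resize(w,(512,299))
cv2.imwrite('pics/m3.png',cv2.vconcat([cv2.hconcat([r(a),r(b)]),cv2.hconcat([r(w),r(w)*0])]))
print(sense()['tool_pos'])
E
```

```text
[ 0.65036674 -0.05423951  0.20991431]
```

View pics/m3.png

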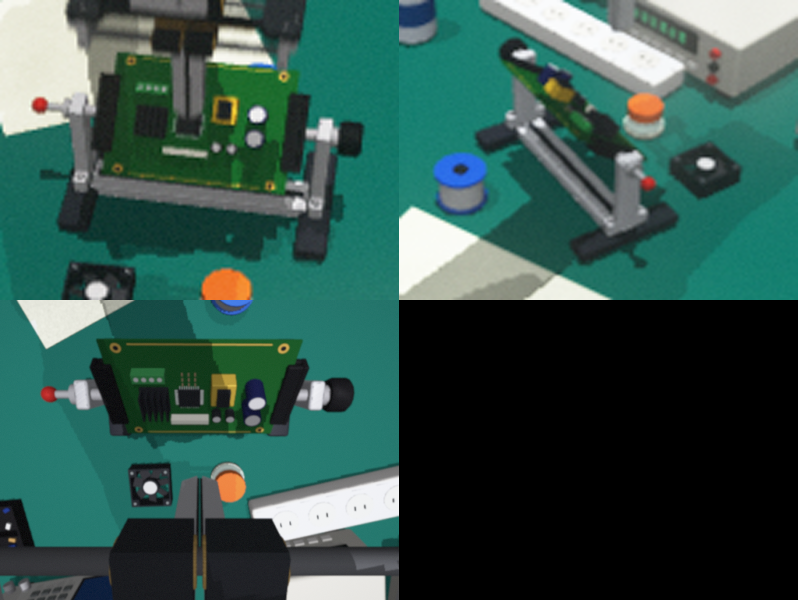

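The board now leans about 40° with the near edge up, and the holder hasn't moved. Next I'll cross over to the near side, then go down behind the raised edge.

arm_command(
  steps=[
    [3.1,0,0,0,0,0],
    [3.1,0,0,0,0,0],
    [3.2,0,0,0,0,0],
    [3.1,0,0,0,0,0],
    [0,0,0,0,0,0],
  ],
)

```text
time: 4.12
tool_pos: [0.521, -0.0289, 0.2055]
tool_rot: [-179.9, -0.2, 168.7]
force: [2.1, -0.2, 1.2]
finger_gap: 0.008
finger_force: 0.0
```

arm_command(
  steps=[
    [0,0,3,0,0,0],
    [0,0,3,0,0,0],
    [0,0,1,0,0,0],
    [0,0,0,0,0,0],
  ],
)

```text
time: 4.45
tool_pos: [0.5242, -0.0296, 0.1338]
tool_rot: [-179.9, -0.3, 168.7]
force: [0.7, 0.3, 0.7]
finger_gap: 0.007
finger_force: 0.0
```

arm_command(
  steps=[
    [-0.8,0,0,0,0,0],
    [-0.8,0,0,0,0,0],
    [-0.3,0,-0.4,0,0,0],
    [-0.3,0,-0.4,0,0,0],
    [-0.3,0,-0.4,0,0,0],
  ],
)

```text
time: 4.87
tool_pos: [0.552, -0.0347, 0.1498]
tool_rot: [180.0, 0.1, 168.6]
force: [-2.2, -0.2, -0.5]
finger_gap: 0.001
finger_force: 0.5
```

arm_command(
  steps=[
    [-0.3,0,-0.4,0,0,0],
    [-0.3,0,-0.4,0,0,0],
    [-0.3,0,-0.35,0,0,0],
    [-0.35,0,-0.3,0,0,0],
    [-0.35,0,-0.25,0,0,0],
  ],
)

```text
time: 5.28
tool_pos: [0.5667, -0.0377, 0.1659]
tool_rot: [180.0, 0.0, 168.7]
force: [-1.0, 0.3, -0.4]
finger_gap: 0.007
finger_force: 0.6
```

arm_command(
  steps=[
    [-0.48,0,-0.15,0,0,0],
    [-0.48,0,-0.15,0,0,0],
    [-0.48,0,-0.15,0,0,0],
    [-0.48,0,-0.15,0,0,0],
    [-0.45,0,0.03,0,0,0],
  ],
)

```text
time: 5.7
tool_pos: [0.5901, -0.0425, 0.1714]
tool_rot: [180.0, 0.0, 168.6]
force: [-1.7, 0.4, 0.0]
finger_gap: 0.002
finger_force: 0.8
```

arm_command(
  steps=[
    [-0.45,0,0.1,0,0,0],
    [-0.45,0,0.1,0,0,0],
    [-0.45,0,0.1,0,0,0],
    [-0.4,0,0.2,0,0,0],
    [-0.4,0,0.22,0,0,0],
  ],
)

```text
time: 6.12
tool_pos: [0.611, -0.0467, 0.1637]
tool_rot: [-180.0, -0.0, 168.7]
force: [-0.9, -0.6, 0.6]
finger_gap: 0.003
finger_force: 0.8
```

```bash
python3 - <<'E'
from h import *
d={n:snap(n,n+'3.png') for n in('scene','side','wrist')}
a=cv2.imread('pics/scene3.png')[140:260,175:325]; b=cv2.imread('pics/side3.png')[145:265,200:350];w=cv2.imread('pics/wrist3.png')
r=lambda i:cv2.resize(i,(399,300),interpolation=cv2.INTER_CUBIC)
cv2.imwrite('pics/m4.png',cv2.vconcat([cv2.hconcat([r(a),r(b)]),cv2.hconcat([r(w),r(w)*0])]))
E
```

```text
(no output)
```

View pics/m4.png

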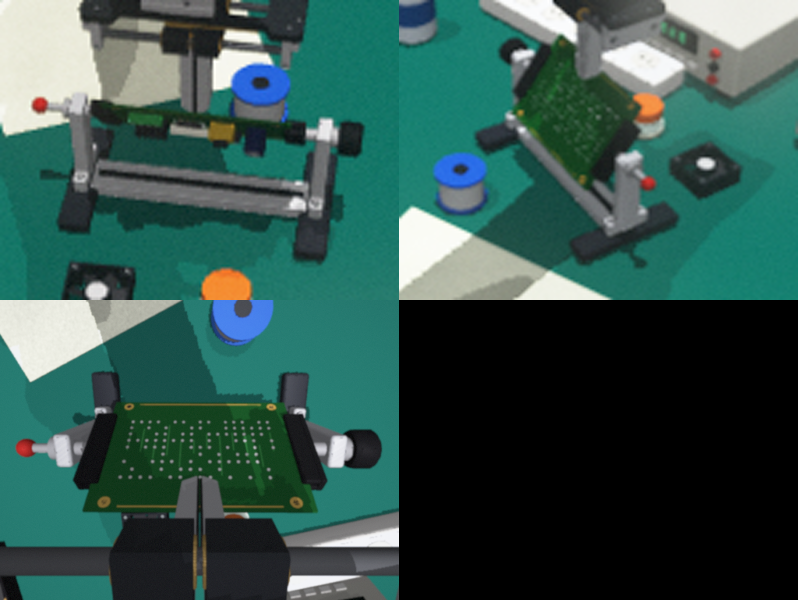

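The board is past vertical at about 120°, with the solder side toward the finger, and the holder is unmoved. I'll carry on along the arc.

arm_command(
  steps=[
    [-0.39,0,0.15,0,0,0],
    [-0.39,0,0.16,0,0,0],
    [-0.3,0,0.34,0,0,0],
    [-0.3,0,0.34,0,0,0],
    [-0.3,0,0.34,0,0,0],
  ],
)

```text
time: 6.68
tool_pos: [0.6276, -0.05, 0.1504]
tool_rot: [180.0, 0.0, 168.7]
force: [-1.2, 0.3, 1.0]
finger_gap: 0.002
finger_force: 0.8
```

arm_command(
  steps=[
    [-0.3,0,0.34,0,0,0],
    [-0.18,0,0.41,0,0,0],
    [-0.18,0,0.41,0,0,0],
    [-0.18,0,0.41,0,0,0],
    [-0.08,0,0.4,0,0,0],
  ],
)

```text
time: 7.1
tool_pos: [0.6363, -0.0517, 0.1304]
tool_rot: [-180.0, -0.0, 168.6]
force: [-0.7, -0.0, 1.6]
finger_gap: 0.008
finger_force: 0.8
```

arm_command(
  steps=[
    [-0.04,0,0.3,0,0,0],
    [0,0,0.3,0,0,0],
    [0,0,0.15,0,0,0],
    [0,0,0,0,0,0],
  ],
)

```text
time: 7.43
tool_pos: [0.6364, -0.0518, 0.1232]
tool_rot: [-180.0, -0.0, 168.7]
force: [0.2, 0.4, -0.2]
finger_gap: 0.004
finger_force: 0.0
```

arm_command(
  steps=[
    [0,0,-2,0,0,0],
    [0,0,-3,0,0,0],
    [-2,0,-3,0,0,0],
    [-3,0,-2,0,0,0],
    [0,0,0,0,0,0],
  ],
)

```text
time: 7.85
tool_pos: [0.6906, -0.0626, 0.2284]
tool_rot: [179.9, 0.4, 168.6]
force: [-0.1, -0.5, -0.8]
finger_gap: 0.007
finger_force: 0.0
```

```bash
python3 - <<'E'
from h import *
import pickle
d={n:snap(n,n+'4.png') for n in('scene','side','wrist')}
pickle.dump(d,open('c4.pkl','wb'))
w=cv2.imread('pics/wrist4.png');b=cv2.imread('pics/side4.png')[150:250,225:325]
cv2.imwrite('pics/m5.png',cv2.hconcat([w[:,30:430],cv2.resize(b,(384,384),interpolation=cv2.INTER_CUBIC)]))
for p in([.5945,-.0434,-.198,np.pi],[.5945,-.0434,-.198,np.pi-.1]):
  for n in('wrist','side'): print(n,proj(d[n],bpts(p,[(-.06,.084,0),(-.06,-.084,0),(.06,.084,0),(.06,-.084,0)])).round(1).tolist())
E
```

```text
wrist [[356.4, 152.4], [153.4, 152.7], [368.8, -10.2], [140.4, -9.9]]
side [[267.8, 167.4], [298.3, 197.0], [234.8, 179.4], [263.3, 211.3]]
wrist [[358.6, 153.1], [151.3, 153.4], [366.3, -7.2], [143.0, -7.0]]
side [[267.7, 166.0], [298.3, 195.5], [234.9, 180.9], [263.4, 212.8]]
```

View pics/m5.png

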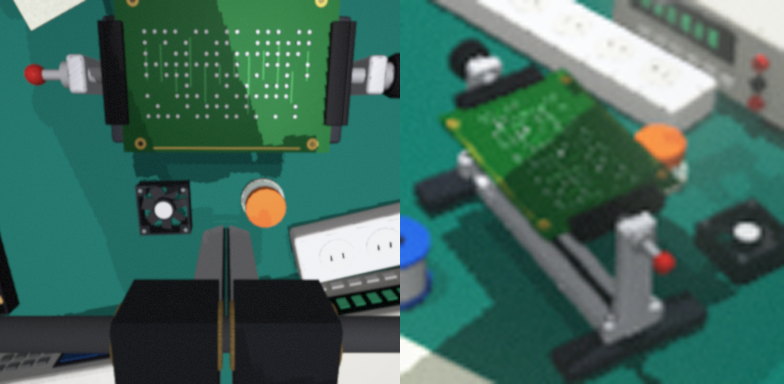

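The solder side is up and the board is nearly level. I'll raise the tool so the wrist camera sees all four mounting holes, and measure the remaining tilt.

arm_command(
  steps=[
    [3,0,-3,0,0,0],
    [2,0,-4,0,0,0],
    [0,0,0,0,0,0],
    [0,0,0,0,0,0],
    [0,0,0,0,0,0],
  ],
)

```text
time: 8.42
tool_pos: [0.6374, -0.0521, 0.2895]
tool_rot: [-180.0, -0.1, 168.7]
force: [-0.2, -0.0, -0.6]
finger_gap: 0.004
finger_force: 0.0
```

```bash
cat > tilt.py <<'E'
from h import *
import sys
c=snap('wrist',sys.argv[1]); im=c['frame'].astype(int)
p0=[.5945,-.0434,-.198,np.pi]
hsv=cv2.cvtColor(c['frame'],cv2.COLOR_RGB2HSV)
m=((hsv[...,0]>15)&(hsv[...,0]<35)&(hsv[...,1]>80)&(hsv[...,2]>70)).astype(np.uint8)
n,l,st,ce=cv2.connectedComponentsWithStats(cv2.morphologyEx(m,cv2.MORPH_CLOSE,np.ones((5,5))))
S=[(-1,1),(-1,-1),(1,1),(1,-1)]
pr=proj(c,bpts(p0,[(sx*.053,sy*.077,0) for sx,sy in S])); obs=[]
for q in pr:
    k=[i for i in range(1,n) if st[i,4]>20 and max(st[i,2:4])<25 and np.hypot(*(ce[i]-q))<18]
    print(q.round(1),[(ce[i].round(1).tolist(),st[i,2:].tolist()) for i in k]); obs.append(ce[k[0]] if k else None)
def f(p): return np.concatenate([proj(c,bpts(p[:4],[(sx*p[4],sy*p[5],-.0012 if 0 else -.0012)]))[0]-o for (sx,sy),o in zip(S,obs)])
r=least_squares(f,p0+[.053,.077],x_scale=[.01,.01,.1,.1,.01,.01])
print('fit',r.x.round(4),'tilt-180 deg',np.degrees(r.x[3]-np.pi).round(2),'res',f(r.x).round(2))
E
python3 tilt.py wrist5.png
```

```text
[329.  184.1] [([323.6, 184.4], [9, 9, 64])]
[181.7 184.2] [([189.0, 184.1], [9, 9, 68])]
[335.1  77.2] [([329.1, 77.1], [9, 10, 69])]
[175.4  77.3] [([184.3, 76.6], [10, 10, 83])]
fit [ 0.5943 -0.0421 -0.2015  3.1143  0.0529  0.0699] tilt-180 deg -1.56 res [ 0.    0.03  0.   -0.03 -0.   -0.02 -0.    0.02]
```

The board is about 1.6° short of level and the holder is in its original place. One small nudge on the margin should finish it.

arm_command(
  steps=[
    [0,0,4,0,0,0],
    [0,0,4,0,0,0],
    [0,0,4,0,0,0],
    [0,0,3,0,0,0],
    [0,0,0,0,0,0],
  ],
)

```text
time: 8.88
tool_pos: [0.6339, -0.0521, 0.1325]
tool_rot: [-179.9, -0.6, 168.7]
force: [-1.0, -0.7, -0.4]
finger_gap: 0.004
finger_force: 0.0
```

arm_command(
  steps=[
    [0,0,0,0,0,0],
    [0,0,0,0,0,0],
  ],
)

```text
time: 9.05
tool_pos: [0.6391, -0.0521, 0.1414]
tool_rot: [180.0, 0.0, 168.7]
force: [0.7, 0.1, 1.4]
finger_gap: 0.007
finger_force: 0.0
```

arm_command(
  steps=[
    [0,0,0.5,0,0,0],
    [0,0,0.5,0,0,0],
    [0,0,0.3,0,0,0],
    [0,0,0.3,0,0,0],
    [0,0,0.2,0,0,0],
  ],
)

```text
time: 9.47
tool_pos: [0.6385, -0.0521, 0.1222]
tool_rot: [180.0, 0.0, 168.7]
force: [0.1, -0.6, 1.5]
finger_gap: 0.006
finger_force: 0.8
```

arm_command(
  steps=[
    [0,0,0.05,0,0,0],
    [0,0,0,0,0,0],
    [0,0,0,0,0,0],
  ],
)

```text
time: 9.72
tool_pos: [0.6384, -0.0521, 0.1218]
tool_rot: [180.0, -0.0, 168.7]
force: [0.2, -0.2, 0.6]
finger_gap: 0.004
finger_force: 0.0
```

Now I'll lift straight off and check.

arm_command(
  steps=[
    [0,0,-3,0,0,0],
    [0,0,-4,0,0,0],
    [0,0,-4,0,0,0],
    [0,0,-4,0,0,0],
    [0,0,-1.5,0,0,0],
  ],
)

```text
time: 10.13
tool_pos: [0.6399, -0.0521, 0.2929]
tool_rot: [179.9, 0.4, 168.6]
force: [0.2, 0.8, 0.9]
finger_gap: 0.002
finger_force: 0.0
```

arm_command(
  steps=[
    [0,0,0,0,0,0],
    [0,0,0,0,0,0],
    [0,0,0,0,0,0],
    [0,0,0,0,0,0],
    [0,0,0,0,0,0],
  ],
)

```text
time: 10.55
tool_pos: [0.6379, -0.0521, 0.2854]
tool_rot: [-180.0, -0.1, 168.7]
force: [-0.1, 0.3, -0.3]
finger_gap: 0.006
finger_force: 0.0
```

```bash
python3 tilt.py wrist6.png; python3 -c "
from h import *
snap('side','side6.png')"
```

```text
[329.8 184.7] [([324.0, 184.9], [9, 9, 68])]
[180.8 184.8] [([188.2, 184.3], [9, 10, 69])]
[336.   76.6] [([330.2, 76.4], [10, 10, 76])]
[174.4  76.7] [([182.9, 75.7], [11, 11, 84])]
fit [ 0.5943 -0.0423 -0.2033  3.1401  0.053   0.0699] tilt-180 deg -0.09 res [-0.01 -0.02 -0.01  0.02  0.01  0.    0.01 -0.  ]
```

View pics/side6.png

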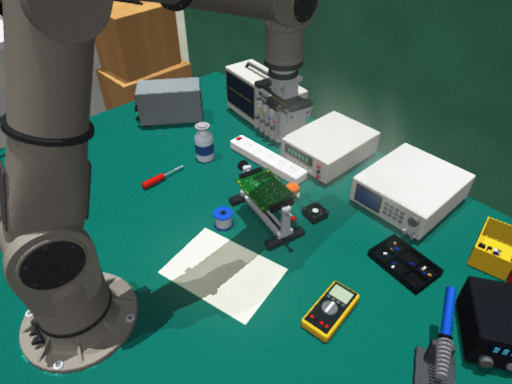

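The board at (268,187) is level with the solder side up. The holder and bystanders are in place, and the arm is clear.

```bash
python3 -c "
from h import *
print(job.close_job())"
```

```text
the job is handed in; nothing more can be done
None
```

The board is turned over with the solder side up and measured within about 0.1° of level. The holder and the other things on the bench were left where they stood, and the job was handed in at about 11 s.

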